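Find the thread and screw down the canister's red lid

ROBOT

A 6-joint arm with a two-finger parallel gripper is mounted at the origin on a cart in front of the work surface, level with it; the furniture and walls round the work are solid. World frame = base frame: x ahead of the robot, y to its left, z up, the work surface at z = 0. Lengths are in m, angles in rad, forces in N, time in s.
With the tool pointing down it reaches from about 0.35 to 0.775 m from the base axis. Payload 7.3 kg.
Tool frame: the origin (TCP) lies at the centre of the arm's flange, where the gripper is bolted on; the fingertips stand 178 mm ahead of it and the grasp point (between the pads) lies 159 mm ahead of it; z points along the fingers, y is the line along which they close (so a half turn about z gives the same grasp; the last joint's range is limited). The gripper opens to 92 mm and grips with 3 to 60 N. Pads are 19 mm wide; open, the fingers measure 130 mm over their backs; the gripper's body (75 mm by 190 mm) begins 47 mm behind the grasp point.
Start: joints at [-1.291, 0.342, 1.524, -0, 1.275, -0.146], TCP at [0.217, -0.478, 0.405] pointing down, gripper open.
Joint ranges: [-2.53, 2.53], [-0.77, 2.02], [0.04, 2.7], [-1, 4.14], [0.28, 2.66], [-3.11, 3.11]. Speed limits (rad/s): [2.57, 2.57, 3.14, 3.14, 3.14, 3.14].

INTERFACE

Orientations are given as [roll, pitch, yaw] about the fixed x, y, z axes, in that order (R = Rz(yaw) Ry(pitch) Rx(roll)).
In Python, from cell import telemetry, vision, ticket gives the robot as it stands.
- The arm moves only by the shell command python3 -m crank 'ROWS' [FORCE]. ROWS is JSON, a list of rows, each a list of 5 numbers: the gripper command: -1 is shut, 1 is fully open, values between are in proportion, then the shift along the tool's x, y, z in mm, then the turn about the tool's z in rad. In form: [[fingers, dx, dy, dz, roll], ...]. A call has 1 to 12 rows; each row is the pose to reach, as a shift and turn from the pose commanded when the call began, along the tool's axes at that moment; what a row does not reach only later rows make up. A row lasts 1/12 s, in which the tool goes at most 41.7 mm and 7.16 degrees, less where a joint would pass 70% of its speed; a pose out of reach is approached as far as the arm can. A call with a gripper value outside its range is refused whole. The fingers move at their own pace and stop on an object; FORCE is the grip in N (left out, the last holds). Time passes only in rows, so rows that repeat a pose let the fingers close. It gives the time, the measured TCP pose, the force, the opening and the grip force at its end, in the units of the state.
- telemetry.observe(): the state, without advancing time (a new reading comes with each control period).
- vision.read_camera(name): name is "side" or "top"; returns (picture, depth): 400x640x3 uint8, red, green, blue; 400x640 float32, m along the optical axis (not along the pixel's ray), 0 where there is no reading.
- vision.get_calibration(name): a dict with "camera_matrix" (3x3 intrinsics, pixels), "rvec" (rotation vector, rad) and "tvec" (3), from world to camera coordinates, as OpenCV has them. Camera axes: x right, y down, z forward; pixel columns grow to the right and rows downward; lengths in m; the calibration is good to about 2 mm. A picture is of the moment at which its call begins. get_calibration takes no time and is no camera call.
- ticket.hand_in(): hands the job in; it is judged then, once.
The state is a dict: "time": time; "qpos": joint angles; "qvel": joint speeds; "joint_efforts": joint torques, N m; "tool_pos": TCP position; "tool_rot": TCP orientation; "contact_force": force on the tool from outside, world axes, zero at the start; "torque": the same for the moment, N m; "opening": finger opening in m; "grip_force": force on a finger pad.
Only numpy, scipy, OpenCV 4.12 (cv2) and the standard library are available. Lean on these libraries where they do the work, as an engineer would, in place of code of your own. Each camera call takes 0.05 s, during which the arm holds its last target. There are 200 camera calls.

TASK

The red lid on its white canister is sitting on top of the thread. Without lifting it off, turn it backwards (anticlockwise seen from above) until it drops into the start of the thread, then screw it down clockwise to its stop and let go. Leave the canister with the blue lid alone.

Things in the scene. Friction and masses are not known exactly. Their poses are not given: they have to be found in the camera images.
- red_lid: Loose red screw lid, 54 mm wide (56 over its knurls), 24 mm high, 60 g; grip its side any way round. A white pointer runs along its top to the rim and down its side. Origin: centre of underside; x along the pointer, z up. It starts on top of the thread, underside 121 mm above the canister's foot, pointer from 25 deg anticlockwise to 5 deg clockwise of the single black line. It turns easily.
- red_canister: White canister of the red lid, 83 mm wide, fixed: it cannot slide or turn. Origin: centre of foot, z up; x towards the single black line down its shoulder and side, where the lid's pointer stands when closed. Shoulder below 90 mm; neck (thread 45 mm wide) up to 125 mm. Height of lid's underside over the foot: 121 mm on the thread, 112 dropped into the entry, 109 screwed down. 1.5 mm play.
- thread_entry (a point): Point on the canister's shoulder at the double black line, 70 deg anticlockwise of the single one. Lid pointer over it +/- 12 deg: the lid can drop 9.5 mm straight down (fingers that hold it must lower it). From there 70 deg clockwise winds it down another 3 mm to the single line; a hard stop comes about 2 deg past it.
- blue_canister: White canister of the same kind and size, fixed, its blue lid already screwed down (top at 133 mm); not to be touched. Origin: centre of foot, z up.
Things that resemble listed ones, but are neither listed nor needed, are in the scene too. What is meant by the red_lid is not pink, and is the smaller of those in its own colour.

How it is judged:
By the outcome, as a careful person would: the job done as asked, in the order asked, and still so for the second after the job is handed in, with the robot touching nothing.
It also fails if it takes over 37 s, if anything falls off the work surface, if the arm or the gripper's body presses on something with over 40 N, if the wrist force passes 120 N, or if a joint passes its speed limit or range.

## Working session

There is one attempt and no reset: what is moved stays moved. The work goes in short steps, Python scripts to look and compute and a shell command to move; the robot and the scene stay as the last step left them, time stands still between calls to the robot, and variables do not carry over. Pictures are saved under pics/ and viewed, at most 10 in all, crops included, and the job is handed in when it is done.

```bash
mkdir -p pics; ls; cat > h.py <<'E'
import numpy as np,cv2
from cell import telemetry,vision,ticket
def cal(n):
    c=vision.get_calibration(n);K=np.array(c["camera_matrix"],float);R=cv2.Rodrigues(np.array(c["rvec"],float))[0];t=np.array(c["tvec"],float).ravel()
    return K,R,t
def ray(n,u,v):
    K,R,t=cal(n);d=R.T@np.linalg.inv(K)@np.array([u,v,1.]);return -R.T@t,d
def onz(n,u,v,z):
    o,d=ray(n,u,v);return o+d*(z-o[2])/d[2]
def proj(n,p):
    K,R,t=cal(n);q=K@(R@np.array(p,float)+t);return q[:2]/q[2]
def snap(n,f):
    im,d=vision.read_camera(n);cv2.imwrite(f"pics/{f}.png",im[:,:,::-1]);np.savez(f"{f}.npz",im=im,d=d);return im,d
E
python3 - <<'E'
from h import *
for n in("top","side"):
    snap(n,n+"0");o,d=ray(n,320,200);print(n,o,d)
print(telemetry.observe())
E
```

```text
pics
top [0.43347689 0.01251974 0.94585365] [ 0.04547032  0.01532522 -0.99884966]
side [-0.02940742  0.82775953  0.7460059 ] [ 0.41440795 -0.72467182 -0.55103471]
{'time': 0.1, 'qpos': array([-1.29099643e+00,  3.42639769e-01,  1.52489504e+00,  4.35442494e-06,
        1.27543373e+00, -1.45970955e-01]), 'qvel': array([-0.00062038, -0.0003979 , -0.00169796, -0.001054  ,  0.00070799,
        0.00048016]), 'joint_efforts': array([ 1.82896631e-03, -4.32006061e+01, -2.44694799e+01,  7.18412292e-02,
        5.26040629e-02, -4.29266777e-05]), 'tool_pos': array([ 0.21683843, -0.47799667,  0.40413043]), 'tool_rot': array([-3.14023200e+00, -2.04247425e-04,  4.25769446e-01]), 'contact_force': array([-0.02931381,  0.32332068,  0.00785882]), 'torque': array([-0.00735457, -0.03481572, -0.00753991]), 'grip_force': 0.0, 'opening': 0.09172203637128458}
```

View pics/top0.png

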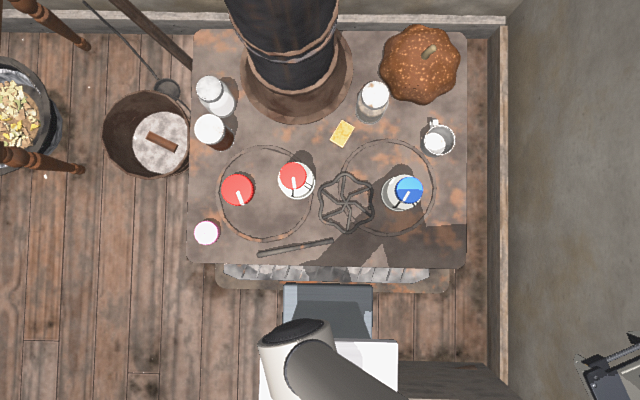

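View pics/side0.png

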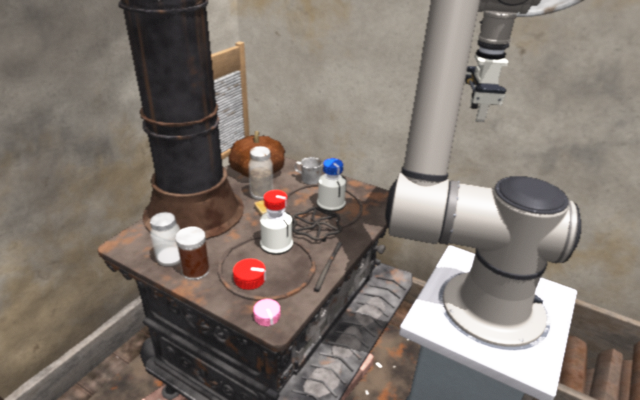

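Top view: the red lid on its canister is at (293,176), a decoy red lid lies on the table at (237,189), and the blue canister is at (405,190). In the side view the red lid is at (275,200).

```bash
cat > m.py <<'E'
from h import *
a=np.load("top0.npz");b=np.load("side0.npz")
def red(im):
    h=cv2.cvtColor(im,cv2.COLOR_RGB2HSV);return (((h[...,0]<6)|(h[...,0]>174))&(h[...,1]>170)&(h[...,2]>90)).astype(np.uint8)
for n,A,(x0,x1,y0,y1) in(("top",a,(270,325,150,205)),("side",b,(255,300,185,260))):
    m=np.zeros((400,640),np.uint8);m[y0:y1,x0:x1]=red(A["im"])[y0:y1,x0:x1]
    ys,xs=np.nonzero(m);print(n,xs.min(),xs.max(),ys.min(),ys.max(),len(xs))
    K,R,t=cal(n);d=A["d"][ys,xs];P=(np.c_[xs,ys,np.ones(len(xs))]@np.linalg.inv(K).T*d[:,None]-t)@R
    print("z pct",np.percentile(P[:,2],[2,10,50,90,98]))
    top=P[P[:,2]>np.percentile(P[:,2],90)-.004]
    print("topface box",top.min(0),top.max(0),"n",len(top))
    c=A["im"][y0:y1,x0:x1,::-1];cv2.imwrite(f"pics/{n}0c.png",cv2.resize(c,None,fx=9 if n=="top" else 7,fy=9 if n=="top" else 7,interpolation=cv2.INTER_CUBIC))
im=[cv2.imread(f"pics/{n}0c.png") for n in("top","side")]
H=525;im=[cv2.resize(i,(i.shape[1]*H//i.shape[0],H)) for i in im];cv2.imwrite("pics/both.png",im[0] if 0 else np.hstack(im)[:, :800]);print([i.shape for i in im])
E
python3 m.py
```

```text
top 287 305 163 189 14
z pct [0.03375127 0.1410542  0.14406555 0.14591962 0.14662769]
topface box [0.49109862 0.05570475 0.14210937] [0.54282217 0.09032242 0.14686751] n 11
side 255 286 190 259 325
z pct [0.12391756 0.12888992 0.14494669 0.14738166 0.14833756]
topface box [-0.02940742  0.05588628  0.14350101] [0.54604178 0.82775953 0.7460059 ] n 188
[(525, 525, 3), (525, 315, 3)]
```

View pics/both.png

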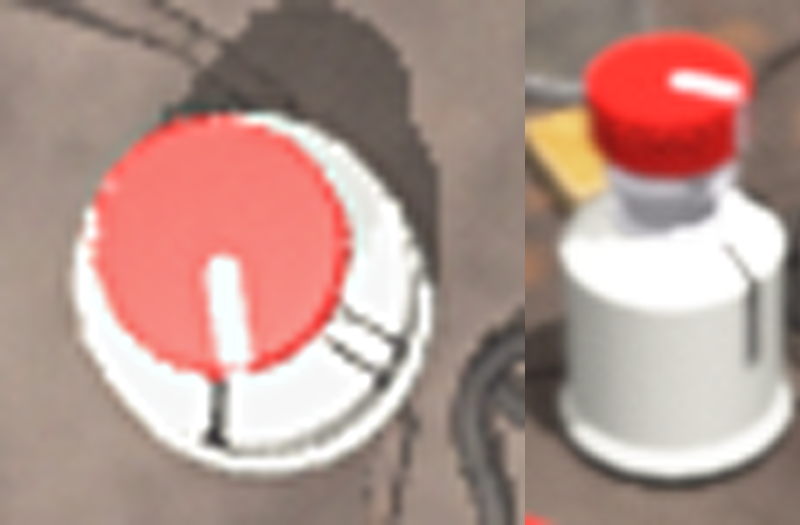

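The crop shows the lid pointer running down (from (220,262) to (233,362)). The single black line is at (215,435) and the double line at (393,365) on the shoulder.

```bash
cat > m2.py <<'E'
from h import *
from scipy.optimize import least_squares
a=np.load("top0.npz");b=np.load("side0.npz")
s=55/525
C={}
for n,A,(x0,x1,y0,y1) in(("top",a,(270,325,150,205)),("side",b,(255,300,185,230))):
    im=A["im"][y0:y1,x0:x1];h=cv2.cvtColor(im,cv2.COLOR_RGB2HSV)
    m=(((h[...,0]<8)|(h[...,0]>172))&(h[...,1]>90)&(h[...,2]>120)).astype(np.uint8)
    cs,_=cv2.findContours(m,0,2);c=max(cs,key=cv2.contourArea);hull=cv2.convexHull(c)
    e=cv2.fitEllipse(hull) ;print(n,e[0][0]+x0,e[0][1]+y0,e[1],cv2.boundingRect(c));C[n]=(e[0][0]+x0,e[0][1]+y0)
    K,R,t=cal(n);ys,xs=np.nonzero(m);d=A["d"][y0:y1,x0:x1][ys,xs];ok=d>0;xs=xs[ok]+x0;ys=ys[ok]+y0;d=d[ok]
    P=(np.c_[xs,ys,np.ones(len(xs))]@np.linalg.inv(K).T*d[:,None]-t)@R
    T=P[(abs(P[:,2]-.145)<.004)];print("top face n",len(T),"z",np.median(T[:,2]),"x",np.percentile(T[:,0],[1,99]),"y",np.percentile(T[:,1],[1,99]))
# side: top-face ellipse centre from crop (668,82), scale 525/75
us,vs=255+(668-525)/7-.5,185+82/7-.5
o1,d1=ray("top",*C["top"]);o2,d2=ray("side",us,vs)
k=np.linalg.lstsq(np.c_[d1,-d2],o2-o1,rcond=None)[0];print("tri",o1+d1*k[0],o2+d2*k[1])
c=onz("top",*C["top"],.145);print("centre",c)
def px(u,v):return 270+u*s-.5,150+v*s-.5
for nm,u,v,z in(("tip",233,362,.145),("tail",222,262,.145),("sing_edge",215,437,.085),("sing_in",217,385,.09),("dbl_edge",393,362,.085)):
    p=onz("top",*px(u,v),z);q=p-c;print(nm,p,np.hypot(*q[:2])*1e3,np.degrees(np.arctan2(q[1],q[0])))
E
python3 m2.py
```

```text
top 292.6141548156738 175.28839111328125 (26.200258255004883, 27.673583984375) (10, 12, 27, 28)
top face n 502 z 0.14533495784894757 x [0.49320849 0.54330092] y [0.05582658 0.10597826]
side 275.12451362609863 199.20887279510498 (22.00979232788086, 25.470773696899414) (8, 4, 25, 22)
top face n 235 z 0.14599945474719878 x [0.49385099 0.54560117] y [0.05744089 0.10899957]
tri [0.51856959 0.08074194 0.14418211] [0.51999121 0.08160763 0.14440668]
centre [0.51848277 0.08067233 0.145     ]
tip [0.49414841 0.07752697 0.145     ] 24.53680105841833 -172.6350144389691
tail [0.51515039 0.08031023 0.145     ] 3.352000125315388 -173.79837187034613
sing_edge [0.4816876  0.08607672 0.085     ] 37.18994841522143 171.64428513212354
sing_in [0.49308391 0.08546458 0.09      ] 25.847007914182633 169.315073165122
dbl_edge [0.49935623 0.04631584 0.085     ] 39.32166734462024 -119.10505353445252
```

```bash
python3 - <<'E'
from h import *
for n in("top","side"):
    A=np.load(n+"0.npz");d=A["d"];ys,xs=np.nonzero(d>0);K,R,t=cal(n)
    P=(np.c_[xs,ys,np.ones(len(xs))]@np.linalg.inv(K).T*d[ys,xs][:,None]-t)@R
    r=np.hypot(P[:,0]-.5187,P[:,1]-.081);q=(P[:,2]>.15)&(P[:,2]<.6)&(r<.2)&(P[:,0]>.35);i=np.argsort(r[q])[:4];print(n,q.sum(),P[q][i],r[q][i])
s=telemetry.observe();y=s["tool_rot"][2];c,S=np.cos(y),np.sin(y)
D=np.array([.519,.081,0])-s["tool_pos"];print((D[0]*c+D[1]*S)*1e3,(D[0]*S-D[1]*c)*1e3)
E
```

```text
top 4504 [[0.69770453 0.08595862 0.30068543]
 [0.69778639 0.08268985 0.30059113]
 [0.69802153 0.0843993  0.29996425]
 [0.69828625 0.07750784 0.3035749 ]] [0.1790732  0.17909436 0.17935375 0.17962021]
side 4353 [[0.69688782 0.08713713 0.54321184]
 [0.69827823 0.08286783 0.54237814]
 [0.69796195 0.09513003 0.55753686]
 [0.69845051 0.08838221 0.54321898]] [0.17829348 0.17958794 0.17981798 0.17990204]
506.06267848356225 -384.2908461861088
```

```bash
python3 -m crank '[[1,30,-23,0,0],[1,60,-46,0,0],[1,90,-68,0,0],[1,120,-91,0,0],[1,150,-114,0,0],[1,180,-137,0,0],[1,210,-160,0,0],[1,240,-182,0,0],[1,270,-205,0,0],[1,300,-228,0,0],[1,330,-251,0,0],[1,360,-273,0,0]]' && python3 -m crank '[[1,30,-23,0,0],[1,60,-46,0,0],[1,90,-68,0,0],[1,120,-91,0,0],[1,140,-106,0,0],[1,146,-111,0,0],[1,146,-111,10,0],[1,146,-111,30,0],[1,146,-111,40,0],[1,146,-111,40,0],[1,146,-111,40,0]]'; python3 - <<'E'
from h import *
im,_=snap("top","top1");im2,_=snap("side","side1")
a=cv2.resize(im[130:230,240:340],(400,400),interpolation=2);b=cv2.resize(im2[130:270,205:345],(400,400),interpolation=2)
cv2.imwrite("pics/b1.png",np.hstack([a,b])[:,:,::-1])
s=telemetry.observe();print(s["time"],s["qpos"],s["tool_pos"],s["tool_rot"],s["contact_force"])
E
```

```text
time: 1.1
tool_pos: [0.4323, -0.0788, 0.4046]
tool_rot: [-3.141, 0.0, 0.426]
contact_force: [0.1, -0.3, 0.8]
opening: 0.0916
grip_force: 0.0
time: 2.02
tool_pos: [0.5187, 0.0796, 0.3642]
tool_rot: [-3.141, 0.002, 0.424]
contact_force: [0.1, 0.1, -0.2]
opening: 0.0919
grip_force: 0.0
2.1167 [ 6.70936693e-03  3.77301006e-01  1.58547460e+00 -1.81232936e-04
  1.17767041e+00  1.15286083e+00] [0.51917227 0.07986164 0.36542683] [ 3.14097419e+00 -9.79962171e-04  4.24714500e-01] [ 0.40038258 -0.57417182 -0.08739669]
```

View pics/b1.png

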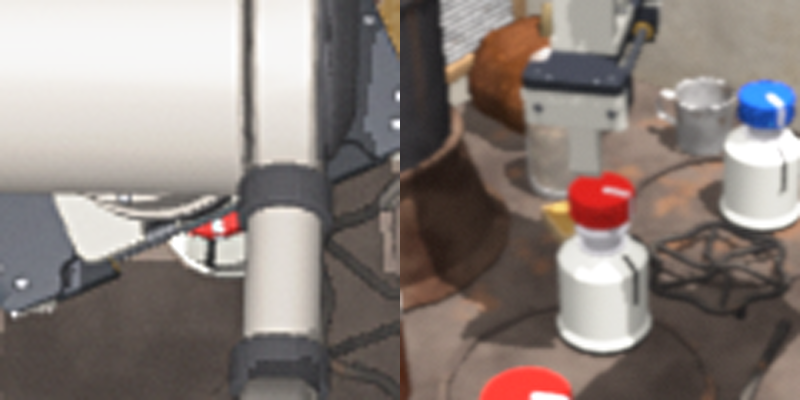

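The side view shows the open gripper straddling above the red lid at (600,200); the pan is clear.

```bash
python3 -m crank '[[1,0,-1,20,0],[1,0,-1,40,0],[1,0,-1,60,0],[1,0,-1,70,0],[1,0,-1,70,0],[1,0,-1,70,0]]' && python3 -m crank '[[0.3,0,0,0,0],[0.2,0,0,0,0],[0.1,0,0,0,0],[0,0,0,0,0],[-0.1,0,0,0,0],[-0.2,0,0,0,0],[-0.3,0,0,0,0],[-0.5,0,0,0,0],[-0.5,0,0,0,0]]' 12; python3 - <<'E'
from h import *
im2,_=snap("side","side2")
b=cv2.resize(im2[150:270,215:335],(480,480),interpolation=2)
cv2.imwrite("pics/b2.png",b[:,:,::-1])
s=telemetry.observe();print(s)
E
```

```text
time: 2.62
tool_pos: [0.519, 0.0813, 0.2953]
tool_rot: [3.141, -0.0, 0.426]
contact_force: [-0.3, -0.0, 1.7]
opening: 0.0918
grip_force: 0.0
time: 3.37
tool_pos: [0.5187, 0.0815, 0.2948]
tool_rot: [3.141, -0.0, 0.426]
contact_force: [-0.4, 1.1, 2.0]
opening: 0.0535
grip_force: 12.0
{'time': 3.4167, 'qpos': array([ 9.83283594e-03,  4.57252474e-01,  1.67746425e+00, -9.90631657e-05,
        1.00662786e+00,  1.15488440e+00]), 'qvel': array([ 0.00022283, -0.00099283,  0.00171239, -0.00104385,  0.001071  ,
        0.00013574]), 'joint_efforts': array([ 2.12322897e-02, -4.46156144e+01, -2.04443014e+01,  7.44263479e-02,
       -1.08765741e-01,  1.28737160e-03]), 'tool_pos': array([0.51870864, 0.08149251, 0.29481868]), 'tool_rot': array([ 3.14141584e+00, -1.93088435e-04,  4.25797735e-01]), 'contact_force': array([-1.02738024, -0.3444348 ,  1.32164611]), 'torque': array([-0.03840946,  0.06581502,  0.03338811]), 'grip_force': 12.000051421055105, 'opening': 0.05302873076469642}
```

View pics/b2.png

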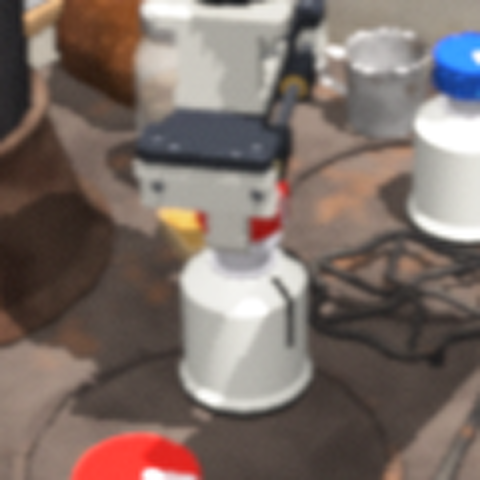

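The fingers hold the lid at (245,230), with no side load.

```bash
python3 -m crank '[[-0.5,0,0,0,-0.09],[-0.5,0,0,0,-0.18],[-0.5,0,0,0,-0.27],[-0.5,0,0,0,-0.36],[-0.5,0,0,0,-0.45],[-0.5,0,0,0,-0.54],[-0.5,0,0,0,-0.63],[-0.5,0,0,0,-0.72],[-0.5,0,0,0,-0.81],[-0.5,0,0,0,-0.9],[-0.5,0,0,0,-0.94],[-0.5,0,0,0,-0.94]]'; python3 - <<'E'
from h import *
im2,_=snap("side","side3");im,_=snap("top","top3")
b=cv2.resize(im2[160:240,235:315],(480,480),interpolation=2)
b2=cv2.resize(im[150:205,270:325],(320,320),interpolation=2);o=np.zeros((480,800,3),np.uint8);o[:,:480]=b;o[:320,480:]=b2
cv2.imwrite("pics/b3.png",o[:,:,::-1])
s=telemetry.observe();print(s["torque"],s["contact_force"],s["tool_rot"])
E
```

```text
time: 4.42
tool_pos: [0.5186, 0.0815, 0.2945]
tool_rot: [-3.141, 0.0, 1.367]
contact_force: [0.3, 0.2, 0.3]
opening: 0.0535
grip_force: 12.0
[-0.00304004 -0.027625    0.00303814] [1.43612762 0.82625506 0.04254798] [-3.14130390e+00  1.55511293e-04  1.36421210e+00]
```

View pics/b3.png

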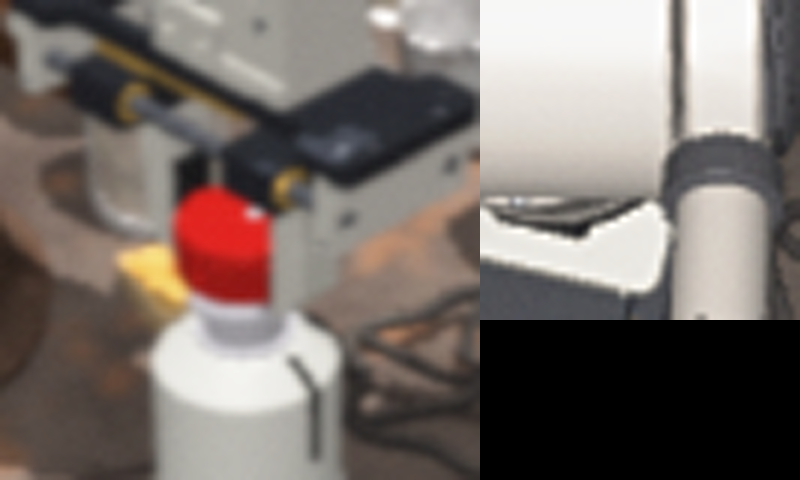

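The lid turned with the gripper: the pointer tail is now at (255,212), and the fingers are clear of the shoulder. I'll lower it into the entry.

```bash
python3 -m crank '[[-0.5,0,0,1,0],[-0.5,0,0,2,0],[-0.5,0,0,3,0],[-0.5,0,0,3,0]]' && python3 -m crank '[[-0.5,0,0,1,0],[-0.5,0,0,2,0],[-0.5,0,0,3,0],[-0.5,0,0,3,0]]'; python3 - <<'E'
from h import *
s=telemetry.observe();print(s["torque"],s["contact_force"],s["tool_pos"],s["tool_rot"])
E
```

```text
time: 4.85
tool_pos: [0.5186, 0.0815, 0.2914]
tool_rot: [-3.141, 0.0, 1.365]
contact_force: [-0.1, 0.9, -0.1]
opening: 0.0532
grip_force: 12.0
time: 5.18
tool_pos: [0.5186, 0.0815, 0.2885]
tool_rot: [-3.141, 0.0, 1.366]
contact_force: [-0.1, 0.7, -1.3]
opening: 0.0532
grip_force: 12.0
[ 0.01767158 -0.05434269  0.02725117] [-0.14310737  0.71832397 -1.29374903] [0.51860835 0.08147634 0.28845099] [-3.14123804e+00  1.61715069e-04  1.36569554e+00]
```

No resistance, so the lid is dropping in.

```bash
python3 -m crank '[[-0.5,0,0,1,0],[-0.5,0,0,2,0],[-0.5,0,0,3,0],[-0.5,0,0,3.5,0],[-0.5,0,0,3.5,0]]'; python3 - <<'E'
from h import *
im2,_=snap("side","side4");b=cv2.resize(im2[160:240,235:315],(480,480),interpolation=2)
cv2.imwrite("pics/b4.png",b[:,:,::-1])
s=telemetry.observe();print(s["torque"],s["contact_force"],s["tool_pos"],s["tool_rot"])
E
```

```text
time: 5.6
tool_pos: [0.5187, 0.0815, 0.2853]
tool_rot: [3.141, 0.0, 1.366]
contact_force: [-0.7, -0.3, 1.2]
opening: 0.0535
grip_force: 12.0
[-0.04098784 -0.01989729 -0.02050279] [-0.65316508 -0.32185296  0.67290736] [0.5186633  0.08150636 0.28532016] [3.14145104e+00 8.84745673e-05 1.36582515e+00]
```

View pics/b4.png

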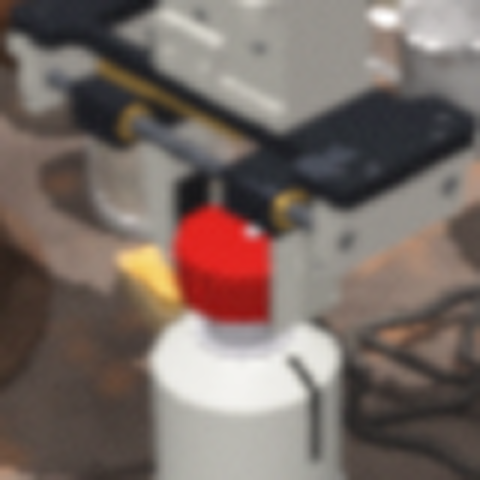

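The lid is seated 9.5 mm lower at (225,265). Now I'll screw it down clockwise.

```bash
python3 -m crank '[[-0.5,0,0,0.1,0.08],[-0.5,0,0,0.3,0.16],[-0.5,0,0,0.5,0.24],[-0.5,0,0,0.7,0.32],[-0.5,0,0,0.9,0.4],[-0.5,0,0,1.1,0.48],[-0.5,0,0,1.1,0.48]]' && python3 -m crank '[[-0.5,0,0,0.2,0.08],[-0.5,0,0,0.4,0.16],[-0.5,0,0,0.6,0.24],[-0.5,0,0,0.8,0.32],[-0.5,0,0,1,0.4],[-0.5,0,0,1.2,0.48],[-0.5,0,0,1.2,0.52],[-0.5,0,0,1.3,0.52]]'; python3 - <<'E'
from h import *
s=telemetry.observe();print(s["torque"],s["contact_force"],s["tool_pos"],s["tool_rot"])
E
```

```text
time: 6.23
tool_pos: [0.5189, 0.0815, 0.2845]
tool_rot: [3.14, -0.001, 0.883]
contact_force: [-0.0, 0.2, 3.3]
opening: 0.0533
grip_force: 12.0
time: 6.9
tool_pos: [0.5187, 0.0815, 0.2829]
tool_rot: [3.141, -0.0, 0.367]
contact_force: [0.2, 0.2, 2.6]
opening: 0.0532
grip_force: 12.0
[-0.02161158  0.00600745 -0.03012771] [0.15213054 0.18294447 2.62429373] [0.51873427 0.08150244 0.28291217] [ 3.14141301e+00 -3.19340337e-04  3.66696145e-01]
```

```bash
python3 -m crank '[[-0.5,0,0,0.1,0.05],[-0.5,0,0,0.2,0.1],[-0.5,0,0,0.4,0.15],[-0.5,0,0,0.4,0.18],[-0.5,0,0,0.4,0.18]]'; python3 -c "
from h import *
s=telemetry.observe();print(s['torque'],s['contact_force'],s['tool_rot'])"
python3 -m crank '[[-0.5,0,0,0,0.03],[-0.5,0,0,0.1,0.05],[-0.5,0,0,0.1,0.05]]'; python3 -c "
from h import *
s=telemetry.observe();print(s['torque'],s['contact_force'],s['tool_rot'])"
```

```text
time: 7.32
tool_pos: [0.5187, 0.0815, 0.2824]
tool_rot: [3.142, -0.0, 0.188]
contact_force: [-0.0, -0.2, 1.6]
opening: 0.0538
grip_force: 12.0
[ 0.07364201 -0.0423817  -0.0349571 ] [-0.01741845 -0.24529398  1.5966626 ] [ 3.14153552e+00 -8.26748014e-05  1.87795289e-01]
time: 7.57
tool_pos: [0.5187, 0.0815, 0.2823]
tool_rot: [3.141, -0.0, 0.137]
contact_force: [-0.7, -0.2, 1.3]
opening: 0.0537
grip_force: 12.0
[0.00210556 0.07012043 0.03592903] [-0.67907946 -0.23176538  1.27633906] [ 3.14147373e+00 -3.59010305e-05  1.37103601e-01]
```

```bash
for i in 1 2; do python3 -m crank '[[-0.5,0,0,0,0.02],[-0.5,0,0,0,0.03],[-0.5,0,0,0,0.03]]' >/dev/null; python3 -c "
from h import *
s=telemetry.observe();print(s['torque'],s['contact_force'],s['tool_rot'])"; done; python3 - <<'E'
from h import *
im2,_=snap("side","side5");b=cv2.resize(im2[160:240,235:315],(480,480),interpolation=2)
cv2.imwrite("pics/b5.png",b[:,:,::-1])
E
```

```text
[-0.16535017 -0.00278099  0.08923556] [-0.05778442 -0.94124494  1.25335328] [ 3.14119508e+00 -1.62308469e-04  1.05850927e-01]
[-0.484504   -0.14818651  0.2725193 ] [ 0.33518127 -3.10919073  0.64079824] [ 3.14086663e+00 -4.36076978e-04  7.54650327e-02]
```

View pics/b5.png

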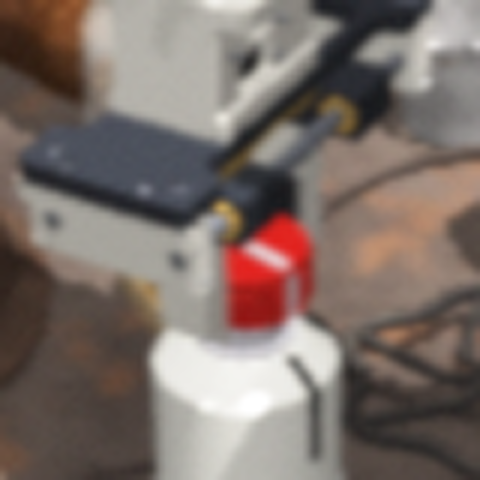

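The torque rose to 0.27 N·m, so it's on the stop; the pointer's side stripe at (292,290) is in line with the single line at (300,365). I'll release, lift and back off.

```bash
python3 -m crank '[[0,0,0,0,0],[0.3,0,0,0,0],[0.6,0,0,0,0],[1,0,0,0,0],[1,0,0,0,0],[1,0,0,0,0],[1,0,0,0,0],[1,0,0,-10,0],[1,0,0,-40,0],[1,0,0,-75,0],[1,0,0,-110,0],[1,0,0,-120,0]]' && python3 -m crank '[[1,0,30,0,0],[1,0,60,0,0],[1,0,90,0,0],[1,0,120,0,0],[1,0,150,0,0],[1,0,180,0,0],[1,0,210,0,0],[1,0,240,0,0],[1,0,260,0,0],[1,0,260,0,0],[1,0,260,0,0]]'; python3 - <<'E'
from h import *
im2,_=snap("side","side6");im,_=snap("top","top6")
a=cv2.resize(im[150:205,270:325],(400,400),interpolation=2);b=cv2.resize(im2[175:255,235:315],(400,400),interpolation=2)
cv2.imwrite("pics/b6.png",np.hstack([a,b])[:,:,::-1])
E
```

```text
time: 9.12
tool_pos: [0.5192, 0.0816, 0.4085]
tool_rot: [3.141, -0.009, 0.076]
contact_force: [0.8, 0.3, 1.3]
opening: 0.0919
grip_force: 0.0
time: 10.03
tool_pos: [0.5381, -0.1785, 0.4023]
tool_rot: [-3.141, 0.0, 0.074]
contact_force: [-1.3, 0.9, -0.7]
opening: 0.0922
grip_force: 0.0
```

View pics/b6.png

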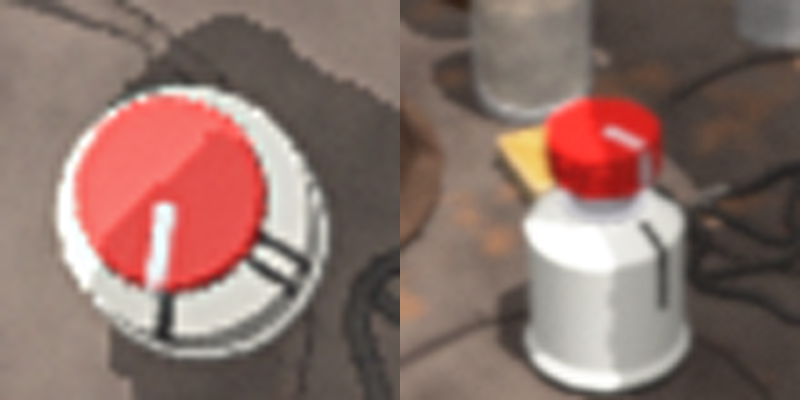

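The pointer ends at (155,285), next to the single line at (165,300). A quick numeric check of angle and height before handing in.

```bash
python3 - <<'E'
from h import *
A=np.load("top6.npz");im=A["im"][150:205,270:325];h=cv2.cvtColor(im,cv2.COLOR_RGB2HSV)
m=(((h[...,0]<8)|(h[...,0]>172))&(h[...,1]>90)&(h[...,2]>90)).astype(np.uint8)
c=max(cv2.findContours(m,0,2)[0],key=cv2.contourArea);e=cv2.fitEllipse(cv2.convexHull(c));ctr=(e[0][0]+270,e[0][1]+150)
print("z",np.median(A["d"][160:185,285:300]))
for n in("top","side"):
    B=np.load(n+"6.npz");K,R,t=cal(n);u,v=map(int,proj(n,(.52,.085,.133)));d=np.median(B["d"][v-3:v+4,u-3:u+4]);print(n,u,v,R.T@(np.linalg.inv(K)@[u,v,1]*d-t))
p0=onz("top",*ctr,.133);s=55/400;f=lambda u,v,z:onz("top",270+u*s-.5,150+v*s-.5,z)
t0,t1=f(165,208,.133),f(155,285,.133);print(p0)
ang=lambda q:np.degrees(np.arctan2(q[1],q[0]))%360
print("pointer",ang(t1-t0),ang(t1-p0),"line",ang(f(163,335,.085)-p0),"dbl",ang(f(299,277,.085)-p0))
E
```

```text
z 0.81740725
top 290 175 [0.52023401 0.08701822 0.13315199]
side 274 200 [0.52157811 0.0835605  0.13419773]
[0.5177013  0.08080119 0.133     ]
pointer 173.90670943448407 171.15724961394048 line 171.4573801647565 dbl 241.4471286646363
```

Lid top at 133 mm (underside 109), and the pointer is on the single line.

```bash
python3 -c "
from cell import ticket;print(ticket.hand_in())"
```

```text
the job is handed in; nothing more can be done
None
```

The red lid is screwed down to its stop with its pointer on the single line (top at 133 mm), and the gripper has let go and moved clear. The blue canister was not touched. I handed the job in at about 10 s.

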